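# Plug the blue air tube into the airbrush station

### The job

Take the blue air tube out of the wooden rack and push it straight down into the push-fit port with the blue collar, past its springy seal, until it bottoms, then let go of it. Leave the orange tube standing in the rack where it is, and do not use the port with the orange collar.

Things in the scene. Friction and masses are not known exactly. Their poses are not given: they have to be found in the camera images.
- tube_blue: Rigid blue air tube, 16 mm diameter, 140 mm long, about 60 g, lowest 10 mm tapering to 11 mm, white ring mark 54 to 61 mm up. Origin: centre of its lower end; z up along it. Stands loose and upright in a 35 mm deep hole (19 mm wide) of a fixed wooden rack, 60 x 150 mm, 45 mm high: lower end 10 mm above the table, top 105 mm free. The rack may be turned up to 25 degrees.
- tube_orange: The same tube in orange, same origin and axes, to be left where it stands: in the other end hole of the same rack, 90 mm from the blue one along the rack (the hole between is empty). Which tube is at which end varies.
- port_blue: Fixed upright push-fit port, blue collar, grey foot 84 mm wide. Origin: centre of the foot's underside on the table; z up, bore axis. Heights: collar rim 74 mm (funnel 35 mm wide there, narrowing to 58 mm); bore 19 mm wide, 58 mm to solid floor at 20 mm; springy seal at 44 mm stops the loose tube: push about 7 to 12 N to pass, then it drags and holds. Home: tube's end at 20 mm, white mark at rim.
- port_orange: The same port with an orange collar, fixed to the table 120 mm or more from the blue one; same origin and axes. Not to be used. Which port is on which side varies.
Mind the look-alikes: they are no part of the job. Of the things like the tube_orange, leave any that is pink; of the rest the larger one is meant.

How it is judged:
On the way:
1. the blue tube's lower end is above the blue port, in line with it (z of tube_blue in the frame of port_blue above 0.05 m and horizontal distance between tube_blue and port_blue below 0.02 m).
At the end, for the whole second after the job is handed in: The blue tube stands in the blue port within 10 mm of its axis and 10 degrees of upright, its lower end within 8 mm of the bore's floor, at rest and released; the orange tube still stands upright in the rack within 20 mm of where it was (horizontal distance between tube_blue and port_blue below 0.01 m and z of tube_blue in the frame of port_blue below 0.028 m and angle between each of tube_blue, tube_orange's own z axis and vertical below 0.17 rad and linear speed of tube_blue below 0.02 m/s and distance of tube_orange from where it was at the start of the episode below 0.02 m); the robot touches nothing.
It fails at once if the orange tube is pulled out or knocked (moved more than 20 mm) (distance of tube_orange from where it was at the start of the episode above 0.02 m).
It fails at once if the blue tube is put into the orange port (horizontal distance between tube_blue and port_orange below 0.012 m and z of tube_blue in the frame of port_orange below 0.055 m).
It also fails if it takes over 48 s, if anything falls off the work surface, if the arm or the gripper's body presses on something with over 40 N, if the wrist force passes 120 N, or if a joint passes its speed limit or range.

### The arm

A 6-joint arm with a two-finger parallel gripper is mounted at the origin on the work surface. World frame = base frame: x ahead of the robot, y to its left, z up, the work surface at z = 0. Lengths are in m, angles in rad, forces in N, time in s.
With the tool pointing down it reaches from about 0.35 to 0.85 m from the base axis. Payload 8.1 kg.
Tool frame: the origin (TCP) lies at the centre of the arm's flange, where the gripper is bolted on; the fingertips stand 186 mm ahead of it and the grasp point (between the pads) lies 167 mm ahead of it (robot.grasp_offset is the distance from the TCP to the grasp point, in m); z points along the fingers, y is the line along which they close (so a half turn about z gives the same grasp; the last joint's range is limited). The gripper opens to 93 mm and grips with 3 to 60 N. Pads are 15 mm wide; open, the fingers measure 128 mm over their backs; the gripper's body (75 mm by 188 mm) begins 65 mm behind the grasp point.
Start: joints at [-0.085, 0.13, 1.488, -0, 1.523, -0.085], TCP at [0.6, 0, 0.405] pointing down, gripper open.
Joint ranges: [-2.96, 2.96], [-0.89, 2.26], [0.02, 2.5], [-1.34, 4.48], [0, 2.73], [-2.66, 2.66]. Speed limits (rad/s): [2.39, 2.39, 2.79, 3.14, 3.14, 3.14].

### API

Orientations are given as a rotation vector (axis times angle).
In Python, from plant import robot gives the robot as it stands.
- The arm moves only by the tool drive_tool, never from a script. Its argument "moves" is one flat list of numbers, 7 for each row, row after row: the finger opening in mm, from 0 to 93, then the shift along the tool's x, y, z in mm, then the turn, a rotation vector about the tool's x, y, z in degrees. A call has 1 to 8 rows; each row shifts and turns the commanded pose from where the row before left it, along the tool's axes as they then stand; what a row does not reach is not made up. A row lasts 1/10 s, in which the tool goes at most 50 mm and 8.59 degrees, less where a joint would pass 70% of its speed; a pose out of reach is approached as far as the arm can. A call is refused whole if a number of a shift passes 50 or a number of a turn 8.59, either way. A call with a gripper value outside its range is refused whole. The fingers move at their own pace and stop on an object; "grip_force" is the grip in N (left out, the last holds). Time passes only in rows, so rows that do not move let the fingers close. It gives the time, the measured TCP pose, the force, the opening and the grip force at its end, in the units of the state.
- robot.read_state(): the state, without advancing time (a new reading comes with each control period).
- robot.read_camera(name): name is "scene" or "side" or "wrist"; returns a dict with "color" (384x512x3 uint8, red, green, blue), "depth" (384x512 float32, m along the optical axis (not along the pixel's ray), 0 where there is no reading), "mtx" (3x3 intrinsics, pixels), "R" (3x3) and "t" (3): a world point X has camera coordinates R X + t. Camera axes: x right, y down, z forward; pixel columns grow to the right and rows downward; lengths in m; the calibration is good to about 2 mm. A picture is of the moment at which its call begins.
- robot.close_job(): hands the job in; it is judged then, once.
The state is a dict: "t": time; "q": joint angles; "dq": joint speeds; "joint_torque": joint torques, N m; "tool_pos": TCP position; "orientation": TCP orientation; "force": force on the tool from outside, world axes, zero at the start; "wrist_torque": the same for the moment, N m; "opening": finger opening in m; "gripper_force": force on a finger pad.
Only numpy, scipy, OpenCV 4.12 (cv2) and the standard library are available. Lean on these libraries where they do the work, as an engineer would, in place of code of your own. Each camera call takes 0.05 s, during which the arm holds its last target. There are 200 camera calls.

## Working session

There is one attempt and no reset: what is moved stays moved. The work goes in short steps, Python scripts to look and compute and a tool call to move; the robot and the scene stay as the last step left them, time stands still between calls to the robot, and variables do not carry over. Pictures are saved under pics/ and viewed, at most 10 in all, crops included, and the job is handed in when it is done.

Besides the shell and the picture viewer there is one more tool, called by a JSON object that holds its "method" and its "body", one argument or row to a line. drive_tool: Moves the arm, as the interface text tells. Its arguments: {"type":"object","properties":{"moves":{"type":"array","items":{"type":"number"}},"grip_force":{"type":"number"}},"required":["moves"]}

```bash
mkdir -p pics; cat > h.py <<'E'
import numpy as np, cv2
from plant import robot
def pts(c):
    d=c["depth"];v,u=np.mgrid[:d.shape[0],:d.shape[1]]
    K=c["mtx"];P=np.stack([(u-K[0,2])/K[0,0]*d,(v-K[1,2])/K[1,1]*d,d],-1)
    return (P-c["t"])@c["R"]   # R^T (P-t)
E
python3 - <<'E'
from h import *
a=[]
for n in("scene","side"):
    c=robot.read_camera(n);np.savez(n+"0.npz",**c)
    a.append(cv2.resize(c["color"][...,::-1],(512,384)) )
    cam=-c["R"].T@c["t"];print(n,cam.round(3),c["R"][2].round(2),c["mtx"][0,0])
cv2.imwrite("pics/a.png",cv2.resize(a[0],(800,600)));cv2.imwrite("pics/b.png",cv2.resize(a[1],(800,600)))
E
```

```text
scene [1.029 0.196 0.707] [-0.58 -0.24 -0.78] 444.21067472633075
side [0.427 0.532 0.543] [ 0.17 -0.73 -0.67] 377.5126887272366
```

View pics/a.png

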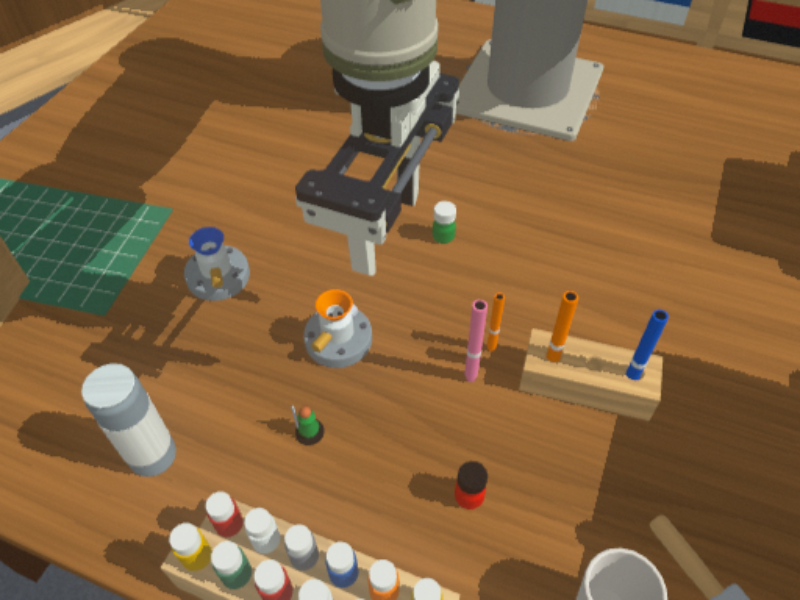

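View pics/b.png

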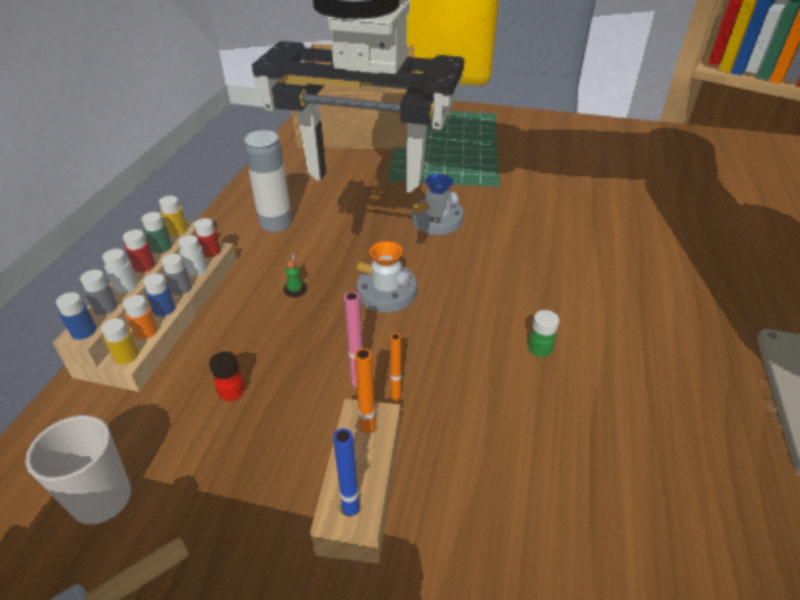

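Scene view (800x600): there is one blue tube, in the rack at (645,345). The three candidates for the orange tube are:
- **Pink tube (475,340):** excluded because it is pink.
- **Small orange tube (497,320):** smaller, and standing outside the rack.
- **Orange tube in the rack (563,325):** the larger one, so this is tube_orange.

The blue-collar port is at (208,240) with its foot at (216,272). The orange port is at (336,325).

```bash
python3 - <<'E'
from h import *
def circ(xy):
    A=np.c_[2*xy,np.ones(len(xy))];s=np.linalg.lstsq(A,(xy**2).sum(1),rcond=None)[0];return s[:2].round(4),np.sqrt(s[2]+s[:2]@s[:2]).round(4)
for n in("scene","side"):
    c=dict(np.load(n+"0.npz"));P=pts(c);h=cv2.cvtColor(c["color"],cv2.COLOR_RGB2HSV)
    cam=-c["R"].T@c["t"]
    for nm,lo,hi in(("blue",108,130),("orange",6,17)):
        m=cv2.inRange(h,(lo,150,60),(hi,255,255)); m[(P[...,2]<.03)|(P[...,2]>.2)|(c["depth"]==0)]=0
        m[(P[...,0]<.2)|(P[...,0]>.75)]=0
        k,L,st,_=cv2.connectedComponentsWithStats(m)
        for i in range(1,k):
            if st[i,4]<50: continue
            p=P[L==i];print(n,nm,st[i],"mean",p.mean(0).round(3),"z",p[:,2].min().round(3),p[:,2].max().round(3))
            if p[:,2].max()>.11:   # tube: per height axis, add radius along view
                for a,b in((.06,.1),(.1,.14)):
                    q=p[(p[:,2]>a)&(p[:,2]<b)].mean(0);d=q[:2]-cam[:2];d/=np.linalg.norm(d);print("  axis@",q[2].round(3),(q[:2]+d*.0064).round(4))
            else:
                q=p[(p[:,2]>.070)];print("  rim",len(q),circ(q[:,:2]))
                # rim outline ray-cast on z=.074
                mm=(L==i).astype(np.uint8);ct=max(cv2.findContours(mm,0,1)[0],key=cv2.contourArea);(eu,ev),ax,_=cv2.fitEllipse(ct)
                r=c["R"].T@np.linalg.solve(c["mtx"],[eu,ev,1]);print("  ell",(cam+r*(.074-cam[2])/r[2]).round(4),ax)
    # grey foot top
    for nm,(x,y) in():pass
c=dict(np.load("scene0.npz"))
cv2.imwrite("pics/c.png",np.hstack([cv2.resize(c["color"][170:280,290:440,::-1],(450,330),interpolation=2),cv2.resize(c["color"][130:240,110:250,::-1],(350,330),interpolation=2)[:, :]]))
# wood rack top points near blue tube
P=pts(c);h=cv2.cvtColor(c["color"],cv2.COLOR_RGB2HSV)
m=(abs(P[...,2]-.045)<.004)&(h[...,0]<28)&(P[...,1]>.1)&(P[...,0]>.35)&(P[...,0]<.75)
m=cv2.morphologyEx(m.astype(np.uint8),cv2.MORPH_OPEN,np.ones((3,3)));k,L,st,_=cv2.connectedComponentsWithStats(m)
for i in range(1,k):
    if st[i,4]>150: print("rack",st[i],P[L==i].mean(0).round(3),cv2.minAreaRect(P[L==i][:,:2].astype(np.float32)))
E
```

```text
scene blue [121 146  21  17 191] mean [ 0.561 -0.273  0.069] z 0.059 0.076
  rim 86 (array([ 0.5659, -0.2667]), np.float64(0.0187))
  ell [ 0.5673 -0.2667  0.074 ] (14.976757049560547, 18.886533737182617)
scene blue [405 199  23  34 309] mean [0.545 0.27  0.117] z 0.072 0.153
  axis@ 0.086 [0.5394 0.2703]
  axis@ 0.12 [0.5391 0.2706]
scene blue [401 233  10  10  61] mean [0.545 0.269 0.051] z 0.04 0.061
  rim 0 (array([0., 0.]), np.float64(0.0))
  ell [0.562  0.2668 0.074 ] (7.593879222869873, 9.429559707641602)
scene orange [202 185  24  20 290] mean [ 0.593 -0.076  0.07 ] z 0.046 0.077
  rim 155 (array([ 0.5983, -0.0729]), np.float64(0.0193))
  ell [ 0.5985 -0.0729  0.074 ] (18.787128448486328, 22.983806610107422)
scene orange [313 187  10  25 148] mean [0.542 0.107 0.078] z 0.043 0.105
  rim 96 (array([0.5391, 0.1062]), np.float64(0.0052))
  ell [0.5374 0.106  0.074 ] (6.40617036819458, 28.508419036865234)
scene orange [353 186  17  36 322] mean [0.555 0.181 0.117] z 0.047 0.152
  axis@ 0.086 [0.549  0.1812]
  axis@ 0.12 [0.549 0.181]
scene orange [349 221  11  11  71] mean [0.555
[... 833 characters left out ...]
1896973, 20.007518768310547)
side orange [250 213   7  28 184] mean [0.537 0.112 0.078] z 0.044 0.103
  rim 116 (array([0.5374, 0.1088]), np.float64(0.0049))
  ell [0.5376 0.1074 0.074 ] (6.604201793670654, 34.69638442993164)
side orange [227 223  13  43 406] mean [0.547 0.188 0.117] z 0.044 0.151
  axis@ 0.086 [0.5492 0.1825]
  axis@ 0.12 [0.5489 0.1823]
side orange [230 267  10  11  87] mean [0.547 0.189 0.051] z 0.038 0.063
  rim 0 (array([0., 0.]), np.float64(0.0))
  ell [0.5416 0.2042 0.074 ] (9.922531127929688, 10.521638870239258)
rack [ 335  210   89   47 2097] [0.548 0.227 0.045] ((0.5442713499069214, 0.2256903052330017), (0.06457043439149857, 0.14999336004257202), 6.563584327697754)
```

View pics/c.png

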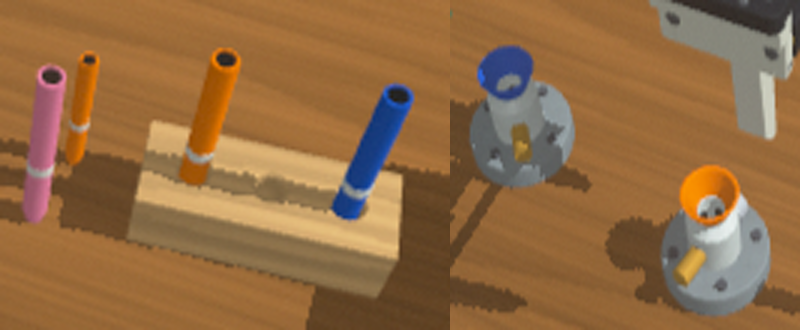

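The crop confirms it: the blue tube stands at the right end of the rack, the large orange tube at the other end, and the pink and thin orange look-alikes stand outside. Blue axis is (0.539, 0.271), orange is (0.549, 0.182), 90 mm apart as given. The blue port is near (0.565, -0.265).

```bash
python3 - <<'E'
from h import *
from scipy.spatial.transform import Rotation as Ro
s=robot.read_state();R=Ro.from_rotvec(s["orientation"]).as_matrix();print(s["t"],R.round(3),s["tool_pos"],s["opening"],robot.grasp_offset)
print("mm to above tube", R.T@(np.array([.539,.2712,.405])-s["tool_pos"])*1000)
E
```

```text
0.1 [[-0.     1.    -0.002]
 [ 1.     0.     0.   ]
 [ 0.    -0.002 -1.   ]] [5.99804046e-01 7.11682252e-05 4.03825880e-01] 0.0931409529621201 0.1673
mm to above tube [271.1327873  -60.78884259  -1.04033208]
```

{"method": "drive_tool", "body": {
  "moves": [93, 40, -9, 0, 0, 0, 0, 93, 40, -9, 0, 0, 0, 0, 93, 40, -9, 0, 0, 0, 0, 93, 40, -9, 0, 0, 0, 0, 93, 40, -9, 0, 0, 0, 0, 93, 40, -9, 0, 0, 0, 0, 93, 31, -7, 0, 0, 0, 0, 93, 0, 0, 0, 0, 0, 0],
  "grip_force": 25
}}

```text
t: 0.9
tool_pos: [0.5375, 0.2746, 0.4041]
orientation: [-2.216, -2.225, 0.001]
force: [0.2, 0.2, 0.4]
opening: 0.093
gripper_force: 0.0
```

{"method": "drive_tool", "body": {
  "moves": [93, 0, 0, 0, 0, 0, 0, 93, 0, 0, 0, 0, 0, 0]
}}

```text
t: 1.1
tool_pos: [0.5392, 0.2702, 0.4044]
orientation: [2.222, 2.221, -0.001]
force: [-0.6, 0.3, 0.3]
opening: 0.0931
gripper_force: 0.0
```

{"method": "drive_tool", "body": {
  "moves": [93, 1, 0, 30, 0, 0, 0, 93, 0, 0, 30, 0, 0, 0, 93, 0, 0, 30, 0, 0, 0, 93, 0, 0, 30, 0, 0, 0, 93, 0, 0, 9, 0, 0, 0, 93, 0, 0, 0, 0, 0, 0, 93, 0, 0, 0, 0, 0, 0]
}}

```text
t: 1.8
tool_pos: [0.5398, 0.2717, 0.2773]
orientation: [2.222, 2.22, 0.002]
force: [0.2, 0.3, -0.1]
opening: 0.0928
gripper_force: 0.0
```

{"method": "drive_tool", "body": {
  "moves": [8, 0, 0, 0, 0, 0, 0, 8, 0, 0, 0, 0, 0, 0, 8, 0, 0, 0, 0, 0, 0, 8, 0, 0, 0, 0, 0, 0, 8, 0, 0, 0, 0, 0, 0, 8, 0, 0, 0, 0, 0, 0, 8, 0, 0, 0, 0, 0, 0, 8, 0, 0, 0, 0, 0, 0]
}}

```text
t: 2.6
tool_pos: [0.539, 0.272, 0.2757]
orientation: [-2.221, -2.221, 0.0]
force: [-0.0, 0.5, -0.5]
opening: 0.0336
gripper_force: 0.0
```

{"method": "drive_tool", "body": {
  "moves": [8, 0, 0, 0, 0, 0, 0, 8, 0, 0, 0, 0, 0, 0, 8, 0, 0, 0, 0, 0, 0, 8, 0, 0, 0, 0, 0, 0, 8, 0, 0, 0, 0, 0, 0]
}}

```text
t: 3.1
tool_pos: [0.539, 0.272, 0.2757]
orientation: [-2.221, -2.221, 0.0]
force: [0.4, 0.9, -1.3]
opening: 0.0157
gripper_force: 25.0
```

Gripped: the opening is 15.7 mm on a 16 mm tube. I'll lift straight up 160 mm.

{"method": "drive_tool", "body": {
  "moves": [8, 0, 0, -15, 0, 0, 0, 8, 0, 0, -15, 0, 0, 0, 8, 0, 0, -20, 0, 0, 0, 8, 0, 0, -25, 0, 0, 0, 8, 0, 0, -25, 0, 0, 0, 8, 0, 0, -30, 0, 0, 0, 8, 0, 0, -30, 0, 0, 0, 8, 0, 0, 0, 0, 0, 0]
}}

```text
t: 3.9
tool_pos: [0.5396, 0.2723, 0.443]
orientation: [2.219, 2.219, 0.014]
force: [0.4, 0.8, 0.9]
opening: 0.0154
gripper_force: 25.0
```

{"method": "drive_tool", "body": {
  "moves": [8, -40, 2, 0, 0, 0, 0, 8, -40, 2, 0, 0, 0, 0, 8, -40, 2, 0, 0, 0, 0, 8, -40, 2, 0, 0, 0, 0, 8, -40, 2, 0, 0, 0, 0, 8, -40, 2, 0, 0, 0, 0, 8, -40, 2, 0, 0, 0, 0, 8, 0, 0, 0, 0, 0, 0]
}}

```text
t: 4.7
tool_pos: [0.5527, -0.0121, 0.4357]
orientation: [2.226, 2.216, -0.002]
force: [-0.0, 0.2, -0.5]
opening: 0.0154
gripper_force: 25.0
```

{"method": "drive_tool", "body": {
  "moves": [8, -40, 2, 0, 0, 0, 0, 8, -40, 2, 0, 0, 0, 0, 8, -40, 2, 0, 0, 0, 0, 8, -35, 2, 0, 0, 0, 0, 8, 0, 0, 0, 0, 0, 0, 8, 0, 0, 0, 0, 0, 0, 8, 0, 0, 0, 0, 0, 0]
}}

```text
t: 5.4
tool_pos: [0.5611, -0.1617, 0.4357]
orientation: [-2.22, -2.222, -0.001]
force: [0.7, -0.7, -0.2]
opening: 0.0153
gripper_force: 25.0
```

{"method": "drive_tool", "body": {
  "moves": [8, -30, 0, 0, 0, 0, 0, 8, -30, 1, 0, 0, 0, 0, 8, -30, 1, 0, 0, 0, 0, 8, -13, 1, 0, 0, 0, 0, 8, 0, 0, 0, 0, 0, 0, 8, 0, 0, 0, 0, 0, 0, 8, 0, 0, 0, 0, 0, 0]
}}

```text
t: 6.1
tool_pos: [0.5643, -0.2644, 0.4358]
orientation: [-2.22, -2.223, -0.001]
force: [-0.3, 0.9, -0.2]
opening: 0.0154
gripper_force: 25.0
```

```bash
python3 - <<'E'
from h import *
s=robot.read_state();print(s["tool_pos"])
im=[]
for n in("scene","side","wrist"):
    c=robot.read_camera(n);np.savez(n+"1.npz",**c);P=pts(c);h=cv2.cvtColor(c["color"],cv2.COLOR_RGB2HSV);cam=-c["R"].T@c["t"]
    im.append(c["color"][...,::-1]);print(n,cam.round(3))
    m=cv2.inRange(h,(108,150,50),(130,255,255));m[c["depth"]==0]=0
    k,L,st,_=cv2.connectedComponentsWithStats(m)
    for i in range(1,k):
        if st[i,4]<40: continue
        p=P[L==i];print(st[i],p.mean(0).round(3),"z",p[:,2].min().round(3),p[:,2].max().round(3))
        for a in(.18,.21,.235,.285):
            q=p[abs(p[:,2]-a)<.012]
            if len(q)>5:
                q=q.mean(0);d=q[:2]-cam[:2];d/=np.linalg.norm(d);print("  ax",q[2].round(3),(q[:2]+d*.0064).round(4))
        if p[:,2].max()<.09:
            ct=max(cv2.findContours((L==i).astype(np.uint8),0,1)[0],key=cv2.contourArea).reshape(-1,2)
            r=np.linalg.solve(c["mtx"],np.c_[ct,np.ones(len(ct))].T.astype(float)).T@c["R"]
            w=cam+r*((.074-cam[2])/r[:,2])[:,None];print("  rim ray circle",cv2.minEnclosingCircle(w[:,:2].astype(np.float32)))
cv2.imwrite("pics/d.png",np.hstack([cv2.resize(x,(400,300)) for x in (im[2],im[0])]))
E
```

```text
[ 0.56429459 -0.26440267  0.43582404]
scene [1.029 0.196 0.707]
[100  46  16  45 224] [ 0.567 -0.259  0.272] z 0.232 0.311
  ax 0.239 [ 0.5638 -0.2651]
  ax 0.285 [ 0.5616 -0.2628]
[110  94  14  23 176] [ 0.569 -0.261  0.2  ] z 0.172 0.224
  ax 0.183 [ 0.5639 -0.2659]
  ax 0.21 [ 0.5642 -0.2655]
[121 146  22  17 218] [ 0.562 -0.272  0.07 ] z 0.059 0.077
  rim ray circle ((0.5657733678817749, -0.2652876675128937), 0.022999905049800873)
side [0.427 0.532 0.543]
[475   8  14  22  83] [-0.222 -1.765 -0.087] z -0.139 -0.035
  rim ray circle ((-0.05798877775669098, -1.1895132064819336), 0.14749789237976074)
[281  12   8  40 239] [ 0.563 -0.258  0.275] z 0.233 0.31
  ax 0.24 [ 0.5627 -0.2634]
  ax 0.286 [ 0.5639 -0.264 ]
[469  30  11  17  49] [-0.22  -1.766 -0.189] z -0.236 -0.142
  rim ray circle ((0.015324211679399014, -0.9472471475601196), 0.09045404195785522)
[280  57   7  22 138] [ 0.562 -0.258  0.197] z 0.171 0.222
  ax 0.182 [ 0.563  -0.2645]
  ax 0.209 [ 0.563  -0.2641]
[272 111  18  12 142] [ 0.564 -0.27   0.069] z 0.057 0.075
  rim ray circle ((0.563778281211853, -0.259657621383667), 0.026195194572210312)
[ 40 203  14  13 103] [0.896 0.157 0.08 ] z 0.063 0.094
wrist [ 0.564 -0.197  0.417]
[242 158  33  45 673] [ 0.565 -0.265  0.109] z 0.022 0.221
  ax 0.187 [ 0.5639 -0.2628]
  ax 0.21 [ 0.5636 -0.2628]
[ 243  206   30   47 1101] [ 0.564 -0.257  0.276] z 0.237 0.304
  ax 0.242 [ 0.5636 -0.2628]
  ax 0.286 [ 0.5636 -0.2633]
[243 285  31   9  97] [ 0.564 -0.269  0.311] z 0.31 0.313
```

View pics/d.png

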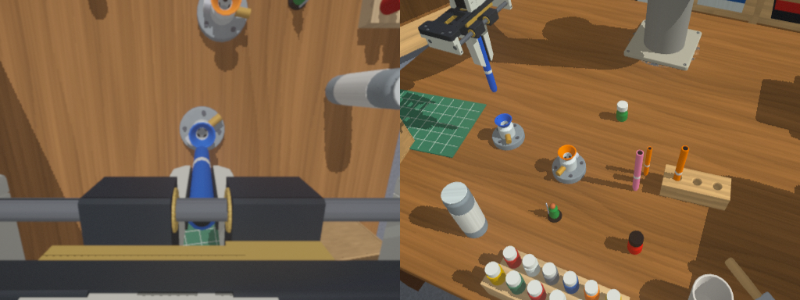

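The wrist view shows the tube hanging upright, with its lower end over the blue collar at about (200,130) in the left half. The scene view shows the same, and the orange tube is untouched in the rack. The remaining offset is about 1 mm in x, so I'll descend.

{"method": "drive_tool", "body": {
  "moves": [8, 0, 1, 25, 0, 0, 0, 8, 0, 0, 25, 0, 0, 0, 8, 0, 0, 25, 0, 0, 0, 8, 0, 0, 15, 0, 0, 0, 8, 0, 0, 10, 0, 0, 0, 8, 0, 0, 5, 0, 0, 0, 8, 0, 0, 0, 0, 0, 0, 8, 0, 0, 0, 0, 0, 0]
}}

```text
t: 7.05
tool_pos: [0.5654, -0.2661, 0.3319]
orientation: [2.22, 2.22, 0.001]
force: [-0.5, 0.4, -0.7]
opening: 0.0159
gripper_force: 25.0
```

{"method": "drive_tool", "body": {
  "moves": [8, 0, 0, 4, 0, 0, 0, 8, 0, 0, 4, 0, 0, 0, 8, 0, 0, 4, 0, 0, 0, 8, 0, 0, 2, 0, 0, 0, 8, 0, 0, 0, 0, 0, 0]
}}

```text
t: 7.55
tool_pos: [0.5648, -0.2659, 0.3161]
orientation: [-2.221, -2.221, 0.0]
force: [-0.3, 0.4, -0.9]
opening: 0.0154
gripper_force: 25.0
```

The lower end is in the bore (about z 0.050) with no side load. I'll push past the seal with a firmer grip.

{"method": "drive_tool", "body": {
  "moves": [8, 0, 0, 4, 0, 0, 0, 8, 0, 0, 4, 0, 0, 0, 8, 0, 0, 4, 0, 0, 0, 8, 0, 0, 4, 0, 0, 0, 8, 0, 0, 0, 0, 0, 0],
  "grip_force": 45
}}

```text
t: 8.05
tool_pos: [0.5652, -0.266, 0.3006]
orientation: [2.221, 2.221, 0.001]
force: [0.5, 0.5, -1.9]
opening: 0.0153
gripper_force: 45.0
```

{"method": "drive_tool", "body": {
  "moves": [8, 0, 0, 4, 0, 0, 0, 8, 0, 0, 4, 0, 0, 0, 8, 0, 0, 3, 0, 0, 0, 8, 0, 0, 0, 0, 0, 0, 8, 0, 0, 0, 0, 0, 0]
}}

```text
t: 8.55
tool_pos: [0.565, -0.266, 0.2893]
orientation: [2.221, 2.221, -0.0]
force: [2.8, -1.7, -3.1]
opening: 0.0156
gripper_force: 45.0
```

{"method": "drive_tool", "body": {
  "moves": [8, 0, 0, 2, 0, 0, 0, 8, 0, 0, 2, 0, 0, 0, 8, 0, 0, 0, 0, 0, 0]
}}

```text
t: 8.85
tool_pos: [0.5651, -0.266, 0.2856]
orientation: [2.221, 2.221, 0.0]
force: [1.8, -1.1, 0.6]
opening: 0.0158
gripper_force: 45.0
```

```bash
python3 - <<'E'
from h import *
s=robot.read_state();print(s["tool_pos"],s["force"])
im=[]
for n in("scene","side"):
    c=robot.read_camera(n);P=pts(c);h=cv2.cvtColor(c["color"],cv2.COLOR_RGB2HSV)
    m=cv2.inRange(h,(108,150,50),(130,255,255));k,L,st,_=cv2.connectedComponentsWithStats(m)
    for i in range(1,k):
        p=P[L==i];p=p[np.hypot(p[:,0]-.565,p[:,1]+.266)<.03]
        if len(p)>20: print(n,st[i],"z",p[:,2].min().round(3),p[:,2].max().round(3))
    r=(slice(60,180),slice(50,210)) if n=="scene" else (slice(30,150),slice(200,360))
    im.append(cv2.resize(c["color"][...,::-1][r],(400,300),interpolation=2))
cv2.imwrite("pics/e.png",np.hstack(im))
E
```

```text
[ 0.56507528 -0.26600341  0.28564974] [ 1.82013499 -1.13198924  0.60959102]
scene [121 123  22  40 281] z 0.059 0.154
side [272  82  18  41 282] z 0.061 0.161
```

View pics/e.png

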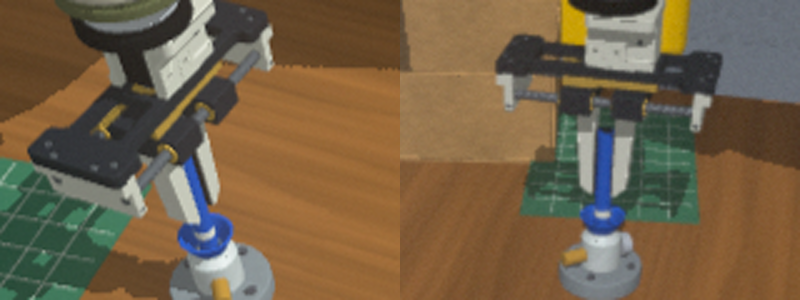

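The white mark is at the collar rim (about (205,232) left, (603,210) right) and the tube top is near 0.160 m. I'll push a little further to feel for the floor.

{"method": "drive_tool", "body": {
  "moves": [8, 0, 0, 1, 0, 0, 0, 8, 0, 0, 1, 0, 0, 0, 8, 0, 0, 0, 0, 0, 0]
}}

```text
t: 9.25
tool_pos: [0.5652, -0.2661, 0.2856]
orientation: [2.221, 2.221, 0.0]
force: [-4.0, 0.8, 12.4]
opening: 0.0155
gripper_force: 45.0
```

{"method": "drive_tool", "body": {
  "moves": [8, 0, 0, 1, 0, 0, 0, 8, 0, 0, 1, 0, 0, 0, 8, 0, 0, 0, 0, 0, 0]
}}

```text
t: 9.55
tool_pos: [0.5653, -0.2662, 0.2855]
orientation: [2.22, 2.22, 0.0]
force: [-7.2, 4.1, 23.8]
opening: 0.0155
gripper_force: 45.0
```

Bottomed: the tool stopped and the force rose to 24 N. I'll back off the push, open and retreat upward.

{"method": "drive_tool", "body": {
  "moves": [8, 0, 0, -3, 0, 0, 0, 8, 0, 0, 0, 0, 0, 0, 60, 0, 0, 0, 0, 0, 0, 60, 0, 0, 0, 0, 0, 0, 60, 0, 0, 0, 0, 0, 0, 60, 0, 0, 0, 0, 0, 0, 60, 0, 0, 0, 0, 0, 0, 60, 0, 0, 0, 0, 0, 0]
}}

```text
t: 10.35
tool_pos: [0.565, -0.266, 0.2846]
orientation: [-2.221, -2.221, 0.0]
force: [0.4, 0.2, -0.3]
opening: 0.058
gripper_force: 0.0
```

{"method": "drive_tool", "body": {
  "moves": [60, 0, 0, 0, 0, 0, 0, 60, 0, 0, -10, 0, 0, 0, 60, 0, 0, -30, 0, 0, 0, 60, 0, 0, -40, 0, 0, 0, 60, 0, 0, -40, 0, 0, 0, 60, 0, 0, -20, 0, 0, 0, 60, 0, 0, 0, 0, 0, 0, 60, 0, 0, 0, 0, 0, 0]
}}

```text
t: 11.15
tool_pos: [0.565, -0.266, 0.4252]
orientation: [2.221, 2.221, 0.0]
force: [-0.5, -0.1, -1.0]
opening: 0.0599
gripper_force: 0.0
```

```bash
python3 - <<'E'
from h import *
im=[];s=robot.read_state();print(s["tool_pos"],s["opening"])
for n in("scene","side"):
    c=robot.read_camera(n);P=pts(c);h=cv2.cvtColor(c["color"],cv2.COLOR_RGB2HSV);cam=-c["R"].T@c["t"]
    m=cv2.inRange(h,(108,150,50),(130,255,255))>0;m&=np.hypot(P[...,0]-.565,P[...,1]+.266)<.03
    p=P[m];print(n,"top",p[:,2].max())
    for a in(.1,.14):
        q=p[abs(p[:,2]-a)<.015].mean(0);d=q[:2]-cam[:2];d/=np.linalg.norm(d);print(q[2],q[:2]+d*.0064)
    im.append(cv2.resize(c["color"][...,::-1],(400,300)))
cv2.imwrite("pics/f.png",np.hstack(im))
E
```

```text
[ 0.56500972 -0.2659542   0.425187  ] 0.059922377583350075
scene top 0.16205162668295664
0.09924001703246488 [ 0.56486782 -0.26765132]
0.14013136011448374 [ 0.56531259 -0.26785628]
side top 0.16062901218792097
0.09940513762331449 [ 0.56444913 -0.26597563]
0.14040616341095663 [ 0.56387552 -0.26588692]
```

View pics/f.png

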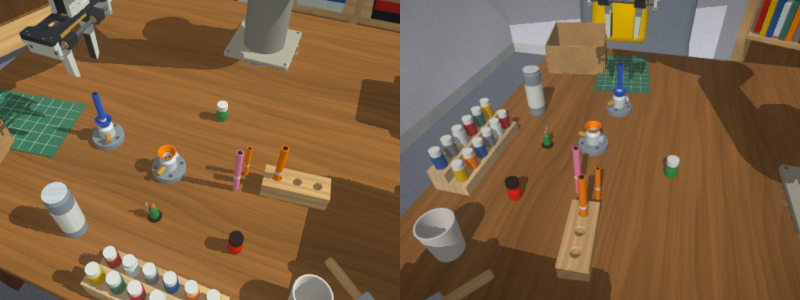

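The blue tube stands upright in the blue port (at (100,110) left), with its top at about 0.160 m, so it is home. The gripper is clear and the orange tube is still in the rack (at (282,163)).

```bash
python3 -c "
from plant import robot
print(robot.close_job())"
```

```text
the job is handed in; nothing more can be done
None
```

The blue tube is pushed home in the blue-collar port and released, the orange tube still stands in the rack, and the job is handed in; the judge gave no verdict back.

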